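# Snap the battery pack into the charging cradle

## Robot

A 7-joint arm with a two-finger parallel gripper is mounted at the origin on a cart in front of the work surface, level with it; the furniture and walls round the work are solid. World frame = base frame: x ahead of the robot, y to its left, z up, the work surface at z = 0. Lengths are in mm, angles in degrees, forces in N, time in s.
With the tool pointing down it reaches from about 400 to 850 mm from the base axis. Payload 10.4 kg.
Tool frame: the origin (TCP) lies on the front face of the gripper's body, between the roots of the fingers; the fingertips stand 73 mm ahead of it and the grasp point (between the pads) lies 54 mm ahead of it; z points along the fingers, x is the direction in which the jaws open and shut, and the axes are right-handed (so a half turn about z gives the same grasp; the last joint's range is limited). The gripper opens to 85 mm and grips with 20 to 120 N. Pads are 22 mm wide; open, the fingers measure 114 mm over their backs; the gripper's body (76 mm by 85 mm) begins 54 mm behind the grasp point. The pads swing forward as they close: fully open they stand 13 mm farther back than shut.
Start: joints at [-75.951, 19.034, -3.707, 83.658, 1.238, 77.344, -5.071], TCP at [165.367, 602.741, 303.938] pointing down, gripper open.
Joint ranges: [-148.97, 148.97], [-28.65, 121.19], [-84.17, 76.75], [9.2, 138.47], [-72.65, 252.65], [3.7, 117.97], [-149.18, 149.18]. Speed limits (degrees/s): [127.2, 127.2, 159.86, 159.86, 180, 180, 180].

## Interface

Orientations are given as [roll, pitch, yaw] about the fixed x, y, z axes, in that order (R = Rz(yaw) Ry(pitch) Rx(roll)).
In Python, from bench import r gives the robot as it stands.
- The arm moves only by the tool apply_moves, never from a script. Its argument "commands" is a list of rows, each an object of numbers: "dx", "dy", "dz": the shift along the tool's x, y, z as a fraction of full scale; "ax", "ay", "az": the turn, a rotation vector about the tool's x, y, z as a fraction of full scale; "fingers": the opening, from 0 (shut) to 1 (fully open). In form: [{"dx": .., "dy": .., "dz": .., "ax": .., "ay": .., "az": .., "fingers": ..}, ...]. A call has 1 to 20 rows; each row shifts and turns the pose as measured when the row begins, along the tool's axes as they then stand; what a row does not reach is not made up. Full scale, the value 1, is 200 mm for a shift and 45 degrees for a turn. A row lasts 1/8 s, in which the tool goes at most 62.5 mm and 10.7 degrees, less where a joint would pass 70% of its speed; a pose out of reach is approached as far as the arm can. A call with a number of a shift or a turn outside -1 to 1 is refused whole. A call with a gripper value outside its range is refused whole. The fingers move at their own pace and stop on an object; the grip force is fixed at half the most. Time passes only in rows, so rows that do not move let the fingers close. It gives the time, the measured TCP pose, the force and the opening at its end, in the units of the state.
- r.read_state(): the state, without advancing time (a new reading comes with each control period).
- r.snapshot(name): name is "scene" or "top" or "wrist"; returns the picture (400x640x3 uint8, red, green, blue); there is no depth.
- r.camera_info(name): a dict with "mtx" (3x3 intrinsics, pixels), "R" (3x3) and "t" (3): a world point X has camera coordinates R X + t; the wrist camera has in their place "tool_from_camera" (4x4, takes a point from camera to tool coordinates, whose origin is the TCP and whose axes are the tool frame's). Camera axes: x right, y down, z forward; pixel columns grow to the right and rows downward; lengths in mm; the calibration is good to about 2 mm. A picture is of the moment at which its call begins: read the wrist's pose just before it. camera_info takes no time and is no camera call.
- r.finish_job(): hands the job in, once; it reports no verdict.
The state is a dict: "time_s": time; "joint_pos": joint angles; "joint_velocities": joint speeds; "joint_efforts": joint torques, N m; "ee_pos": TCP position; "tool_rot": TCP orientation; "wrist_force": force on the tool from outside, world axes, zero at the start; "moment": the same for the moment, N m; "opening": opening from 0.0 (shut) to 1.0 (fully open).
Only numpy, scipy, OpenCV 4.12 (cv2) and the standard library are available. Lean on these libraries where they do the work, as an engineer would, in place of code of your own. Each camera call takes 0.05 s, during which the arm holds its last target.

## Task

Put the longer of the two battery packs on charge: set it over the charging cradle, in line with it, and press it straight down between the two spring clips until both clips snap over its ends and it lies flat on the cradle, then let go. Leave the shorter pack where it is.

Things in the scene. Friction and masses are not known exactly. Their poses are not given: they have to be found in the camera images.
- pack_long_center (a point): Centre (half-way up) of the longer battery pack, the one to use: a loose black plastic block, grey field on top, 110 mm long (its y), 34 wide (x), 24 high (z up), about 0.13 kg, lying flat on the desk. The lower edge of each end is chamfered (6 mm in, 9 mm up), the top edges are square. The ends are alike: either way round is right.
- pack_short_center (a point): Centre (half-way up) of the shorter battery pack, a bystander: same look and section (34 mm wide, 24 mm high) but only 75 mm long (its y axis), too short for the clips.
- cradle_seat (a point): Where the longer pack's centre lies when seated, 28 mm above the desk; y runs from clip to clip. The cradle is fixed: a grey foot 156 (y) x 60 (x) x 5 mm and on it a pedestal 96 (y) x 26 (x) mm, top 16 mm above the desk, on which the pack rests. The pack overhangs it by 4 mm a side, so fingers across the pack's width pass beside it. Pressing in takes 5 to 10 N.
- clip_a_nose (a point): Nose of the lip of the steel spring clip at the cradle's +y end, 51 mm from its middle, 43.5 mm above the desk; the clip is 22 mm wide (x). The lip reaches in 4 mm over the seated pack's end, its underside 2 mm above the pack's top. Above the lip the clip flares outward to 60 mm from the middle at its top, 58 mm above the desk, and guides the chamfered end in.
- clip_b_nose (a point): The same for the clip at the cradle's -y end; the two noses stand 102 mm apart at rest.
- clip_a (a joint): Outward swing (rad) of the clip at the +y end about its foot, 8.5 mm above the desk: 0 at rest, about 0.12 while the pack's end passes its lip, springs back to 0 when the pack has snapped in; at most 0.5.
- clip_b (a joint): The same for the clip at the -y end; outward is positive as well.
Not all that is in view belongs to the job. What is shaped like the part that bears pack_long_center but blue or turquoise is not meant.

How it is judged (in metres and radians):
On the way:
1. the longer pack, over the cradle, pushes a spring clip outward (horizontal distance between pack_long_center and cradle_seat below 0.025 m and z of pack_long_center in the frame of cradle_seat above 0.003 m and value of joint any of clip_a, clip_b above 0.06 rad), for 0.04 s.
At the end, for the whole second after the job is handed in: The longer pack lies flat on the cradle's pedestal (height within 4 mm, tilt under 5 degrees), in line with the cradle within 10 degrees, within 10 mm of centre across it and 8 mm along it, with both spring clips swung back over its ends (under 0.07 rad) (x of pack_long_center in the frame of cradle_seat between -0.01 and 0.01 m and y of pack_long_center in the frame of cradle_seat between -0.008 and 0.008 m and z of pack_long_center in the frame of cradle_seat between -0.004 and 0.004 m and angle between the y axis of pack_long_center and the y axis of cradle_seat, either way round below 0.18 rad and angle between pack_long_center's own z axis and vertical below 0.09 rad and value of joint each of clip_a, clip_b below 0.07 rad); the robot touches nothing.
It fails at once if the shorter pack is moved by more than 30 mm (distance of pack_short_center from where it was at the start of the episode above 0.03 m).
It also fails if it takes over 38 s, if anything falls off the work surface, if the arm or the gripper's body presses on something with over 40 N, if the wrist force passes 120 N, or if a joint passes its speed limit or range.

## Working session

There is one attempt and no reset: what is moved stays moved. The work goes in short steps, Python scripts to look and compute and a tool call to move; the robot and the scene stay as the last step left them, time stands still between calls to the robot, and variables do not carry over. Pictures are saved under pics/ and viewed, and the job is handed in when it is done.

Besides the shell and the picture viewer there is one more tool, called after "Call:" as name(argument=value, ...) on one line, values as JSON. apply_moves: Moves the arm, as the interface text tells. Its arguments: {"type":"object","properties":{"commands":{"type":"array"}},"required":["commands"]}

```bash
mkdir -p pics; ls
python3 - <<'E'
from bench import r
import cv2,numpy as np
s=r.read_state();print(s)
for n in("scene","top","wrist"):
    im=r.snapshot(n);cv2.imwrite(f"pics/{n}0.png",im[:,:,::-1]);print(n,r.camera_info(n))
E
```

```text
pics
{'time_s': 0.0, 'joint_pos': array([-75.95154658,  19.07315389,  -3.70734669,  83.7047092 ,
         1.23823685,  77.34192672,  -5.06972359]), 'joint_velocities': array([-0.00225274,  0.05426058, -0.01725524,  0.06743489,  0.00791313,
        0.01046816,  0.13540399]), 'joint_efforts': array([-2.41664375e-04, -6.25425982e+01,  4.91106219e-02, -3.91618860e+01,
        1.61394873e-02,  9.49028326e-03,  4.81498489e-05]), 'ee_pos': array([165.3080643 , 602.47582606, 303.11381254]), 'tool_rot': array([1.79995887e+02, 7.98084577e-02, 7.46592274e+01]), 'wrist_force': array([ 0.03297209, -0.4039991 , -0.03660488]), 'moment': array([-0.03174578,  0.04675183,  0.02213251]), 'opening': 0.9994803430424691}
scene {'mtx': array([[435.07066697,   0.        , 318.57474361],
       [  0.        , 435.07066697, 203.65087377],
       [  0.        ,   0.        ,   1.        ]]), 'R': array([[ 0.66640649, -0.74548376,  0.01250437],
       [-0.5579203 , -0.50972396, -0.65490948],
       [ 0.49459815,  0.42945948, -0.75560388]]), 't': array([-333.37744994,  332.48613243,  932.44148687])}
top {'mtx': 
[... 195 characters left out ...]
0.00791056],
       [-0.99260069,  0.01630967, -0.12032398],
       [ 0.120173  , -0.00994412, -0.99270316]]), 't': array([   3.70632104,  523.88889991, 1259.95154275])}
wrist {'mtx': array([[307.2333375 ,   0.        , 321.88712223],
       [  0.        , 307.2333375 , 193.92150161],
       [  0.        ,   0.        ,   1.        ]]), 'tool_from_camera': array([[ 9.99999886e-01, -1.65113597e-04, -4.48455156e-04,
         5.76444599e-01],
       [ 2.81143977e-04,  9.62102897e-01,  2.72686517e-01,
        -6.93584982e+01],
       [ 3.86435753e-04, -2.72686612e-01,  9.62102834e-01,
        -6.97634265e+01],
       [ 0.00000000e+00,  0.00000000e+00,  0.00000000e+00,
         1.00000000e+00]])}
```

View pics/scene0.png

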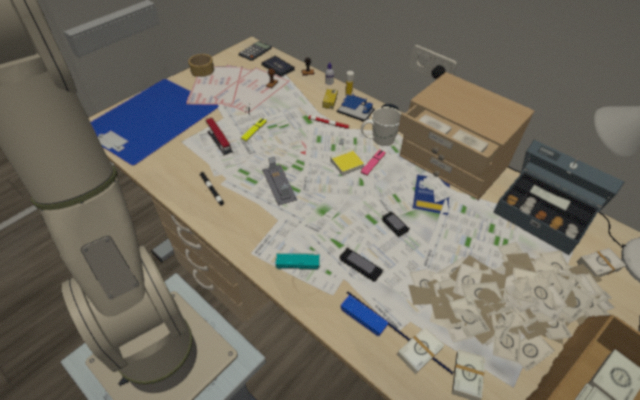

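View pics/top0.png

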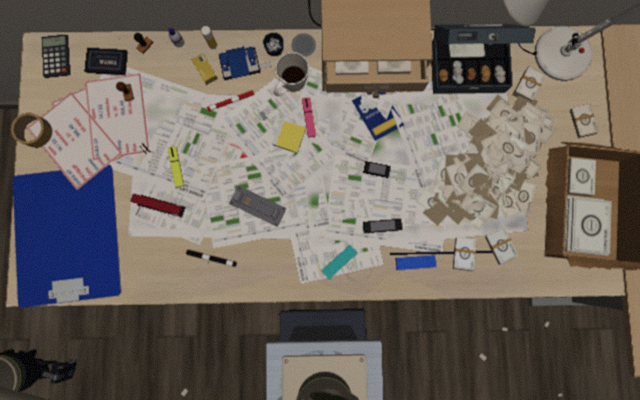

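View pics/wrist0.png

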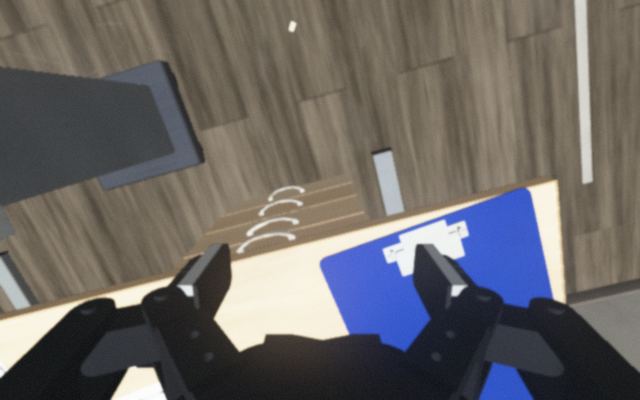

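The candidates in the top view are:
- Black block with grey field at (382,226), the longer of the two.
- Black block at (376,170), the shorter.
- Turquoise block at (340,262) and blue block at (415,263), both decoys.
- Black "TARIFF"-like box at (105,62) and red stapler at (158,205), neither of them a pack.

The cradle is the grey object at (258,205). I choose (382,226) and will check it in a close crop.

Run:
```python
import cv2,numpy as np
t=cv2.imread("pics/top0.png");s=cv2.imread("pics/scene0.png")
a=cv2.resize(t[150:280,220:430],None,fx=3.8,fy=3.8,interpolation=cv2.INTER_CUBIC)
cv2.imwrite("pics/ctop.png",a)
b=cv2.resize(s[140:290,250:430],None,fx=3.8,fy=3.8,interpolation=cv2.INTER_CUBIC)
cv2.imwrite("pics/cscene.png",b)
```

```text
(no output)
```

View pics/ctop.png

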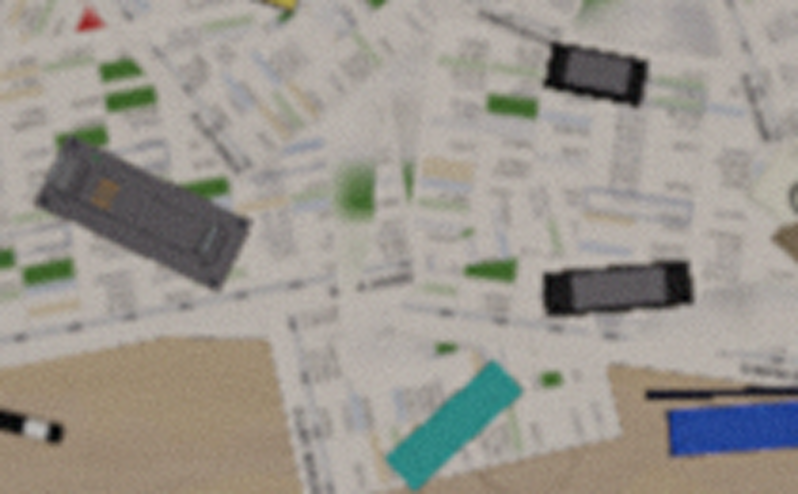

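View pics/cscene.png

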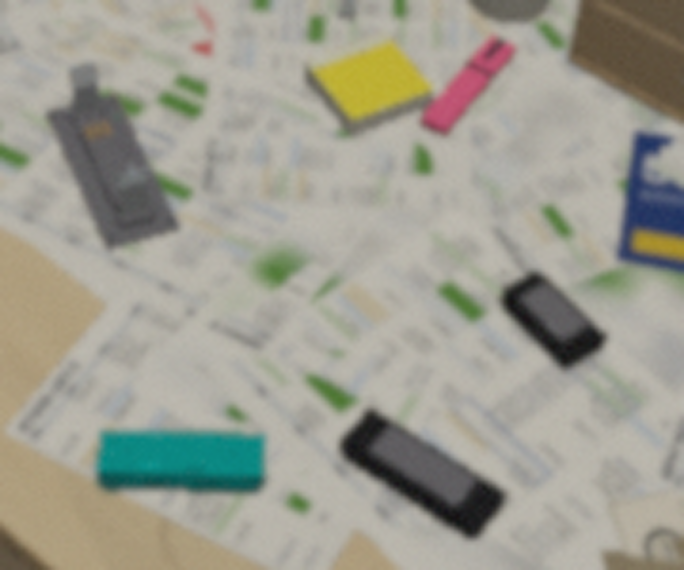

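The crop confirms it: the long black pack is at top px (382,226), the short one at (377,170), and the cradle is centred near (258,206). Next I'll measure both.

```bash
cat > h.py <<'E'
import numpy as np,cv2
from bench import r
def cast(info,px,z):
    K=info["mtx"];R=info["R"];t=info["t"]
    px=np.atleast_2d(np.array(px,float))
    d=np.c_[(px[:,0]-K[0,2])/K[0,0],(px[:,1]-K[1,2])/K[1,1],np.ones(len(px))]@R
    c=-R.T@t
    return c+d*((z-c[2])/d[:,2])[:,None]
def rect(p):
    (c,wh,a)=cv2.minAreaRect(p[:,:2].astype(np.float32))
    b=cv2.boxPoints((c,wh,a));e=[b[1]-b[0],b[2]-b[1]];l=[np.linalg.norm(x) for x in e]
    u=e[int(np.argmax(l))];return np.array(c),sorted(l),np.degrees(np.arctan2(u[1],u[0]))%180
def biggest(m):
    cs,_=cv2.findContours(m.astype(np.uint8),cv2.RETR_EXTERNAL,cv2.CHAIN_APPROX_NONE)
    return max(cs,key=cv2.contourArea)[:,0,:]
def win(m,x0,x1,y0,y1):
    o=np.zeros_like(m);o[y0:y1,x0:x1]=m[y0:y1,x0:x1];return o
E
python3 - <<'E'
from h import *
for n,w,wc in(("top",(355,410,212,242),(222,292,180,230)),("scene",(330,395,240,290),(258,302,165,208))):
    im=cv2.imread(f"pics/{n}0.png").astype(int);I=r.camera_info(n)
    hsv=cv2.cvtColor(im.astype(np.uint8),cv2.COLOR_BGR2HSV)
    v=hsv[...,2]
    full=win((v<125),*w);c=biggest(full);p=cast(I,c,24);print(n,"pack full@24",rect(p))
    f=np.zeros(v.shape,np.uint8);cv2.fillPoly(f,[c],1);f=cv2.erode(f,np.ones((3,3)))
    fld=(f>0)&(v>65);c=biggest(fld);p=cast(I,c,24);print("field",rect(p))
    m=win((v<135)&(hsv[...,1]<60),*wc);m=cv2.morphologyEx(m.astype(np.uint8),cv2.MORPH_CLOSE,np.ones((3,3)));m=cv2.morphologyEx(m,cv2.MORPH_OPEN,np.ones((5,5)));c=biggest(m);print("cradle@5",rect(cast(I,c,5)),c.min(0),c.max(0))
E
```

```text
top pack full@24 (array([ 466.38848877, -169.17462158]), [np.float32(36.134785), np.float32(110.18458)], np.float32(95.6334))
field (array([ 467.91412354, -169.61633301]), [np.float32(24.0755), np.float32(67.84891)], np.float32(94.242836))
cradle@5 (array([532.68933105, 181.79653931]), [np.float32(63.53737), np.float32(156.38942)], np.float32(64.07961)) [230 187] [284 224]
scene pack full@24 (array([ 459.76565552, -172.72937012]), [np.float32(45.04828), np.float32(110.82772)], np.float32(93.91685))
field (array([ 465.18322754, -169.92529297]), [np.float32(25.256353), np.float32(69.147766)], np.float32(93.473305))
cradle@5 (array([530.3772583 , 184.10456848]), [np.float32(60.76865), np.float32(162.9882)], np.float32(63.237564)) [263 165] [295 204]
```

Call:
apply_moves(commands=[{"dx":-0.153,"dy":0.232,"dz":0,"ax":0,"ay":0,"az":0,"fingers":1},{"dx":-0.153,"dy":0.232,"dz":0,"ax":0,"ay":0,"az":0,"fingers":1},{"dx":-0.153,"dy":0.232,"dz":0,"ax":0,"ay":0,"az":0,"fingers":1},{"dx":-0.153,"dy":0.232,"dz":0,"ax":0,"ay":0,"az":0,"fingers":1},{"dx":-0.153,"dy":0.232,"dz":0,"ax":0,"ay":0,"az":0,"fingers":1},{"dx":-0.153,"dy":0.232,"dz":0,"ax":0,"ay":0,"az":0,"fingers":1},{"dx":-0.153,"dy":0.232,"dz":0,"ax":0,"ay":0,"az":0,"fingers":1},{"dx":-0.153,"dy":0.232,"dz":0,"ax":0,"ay":0,"az":0,"fingers":1},{"dx":0,"dy":0,"dz":0,"ax":0,"ay":0,"az":0.2,"fingers":1},{"dx":0,"dy":0,"dz":0,"ax":0,"ay":0,"az":0.23,"fingers":1},{"dx":0,"dy":0,"dz":0,"ax":0,"ay":0,"az":0.23,"fingers":1},{"dx":0,"dy":0,"dz":0,"ax":0,"ay":0,"az":0.23,"fingers":1},{"dx":0,"dy":0,"dz":0,"ax":0,"ay":0,"az":0.23,"fingers":1},{"dx":0,"dy":0,"dz":0,"ax":0,"ay":0,"az":0.23,"fingers":1},{"dx":0,"dy":0,"dz":0,"ax":0,"ay":0,"az":0.23,"fingers":1},{"dx":0,"dy":0,"dz":0,"ax":0,"ay":0,"az":0.23,"fingers":1},{"dx":0,"dy":0,"dz":0,"ax":0,"ay":0,"az":0.23,"fingers":1}])

```text
time_s: 2.28
ee_pos: [466.2, 254.7, 299.1]
tool_rot: [179.6, 0.2, -19.9]
wrist_force: [0.3, -0.5, 0.0]
opening: 1.005
```

Call:
apply_moves(commands=[{"dx":0.22,"dy":0.12,"dz":0,"ax":0,"ay":0,"az":0.1,"fingers":1},{"dx":0.22,"dy":0.12,"dz":0,"ax":0,"ay":0,"az":0.05,"fingers":1},{"dx":0,"dy":0,"dz":0,"ax":0,"ay":0,"az":0,"fingers":1},{"dx":0,"dy":0,"dz":0,"ax":0,"ay":0,"az":0,"fingers":1}])

```text
time_s: 2.78
ee_pos: [530.0, 176.3, 298.3]
tool_rot: [179.5, 0.2, -26.9]
wrist_force: [0.1, 1.2, -0.1]
opening: 1.005
```

```bash
cat >> h.py <<'E'
from scipy.spatial.transform import Rotation as Ro
def wshot(name):
    s=r.read_state();im=r.snapshot("wrist");cv2.imwrite(f"pics/{name}.png",im[:,:,::-1])
    np.save(f"pics/{name}.npy",np.r_[s["ee_pos"],s["tool_rot"]]);print(s["time_s"],s["ee_pos"],s["tool_rot"],s["wrist_force"],s["opening"])
def winfo(name):
    s=np.load(f"pics/{name}.npy");I=r.camera_info("wrist");T=np.eye(4);T[:3,:3]=Ro.from_euler("xyz",s[3:],degrees=True).as_matrix();T[:3,3]=s[:3]
    M=np.linalg.inv(T@I["tool_from_camera"]);return dict(mtx=I["mtx"],R=M[:3,:3],t=M[:3,3])
E
python3 -c "
from h import *
wshot('w1')"
```

```text
2.775 [529.98418231 176.27789923 298.32392002] [179.52141984   0.18930788 -26.91573263] [ 0.13571221  1.18245755 -0.06881724] 1.0050954017047284
```

View pics/w1.png

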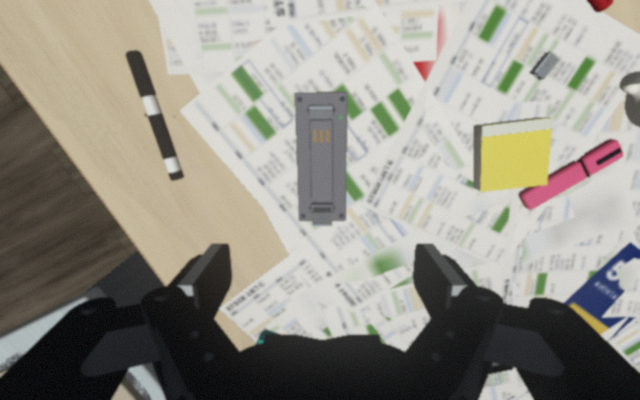

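The wrist view shows the whole cradle: foot corners at about (295,93), (346,92), (347,220) and (299,222), with clips at rows ~105 and ~215.

Run:
```python
from h import *
im=cv2.imread("pics/w1.png");I=winfo("w1")
hsv=cv2.cvtColor(im,cv2.COLOR_BGR2HSV);v=hsv[...,2]
m=win((v<135)&(hsv[...,1]<60),285,358,82,235).astype(np.uint8)
m=cv2.morphologyEx(m,cv2.MORPH_CLOSE,np.ones((5,5)));m=cv2.morphologyEx(m,cv2.MORPH_OPEN,np.ones((29,29)))
c=biggest(m);print(rect(cast(I,c,5)),c.min(0),c.max(0))
crop=cv2.resize(im[85:235,270:370],None,fx=4,fy=4,interpolation=cv2.INTER_CUBIC);cv2.imwrite("pics/w1c.png",crop)
```

```text
(array([530.95782471, 182.98059082]), [np.float32(57.88115), np.float32(151.32172)], np.float32(63.525925)) [296  93] [346 219]
```

View pics/w1c.png

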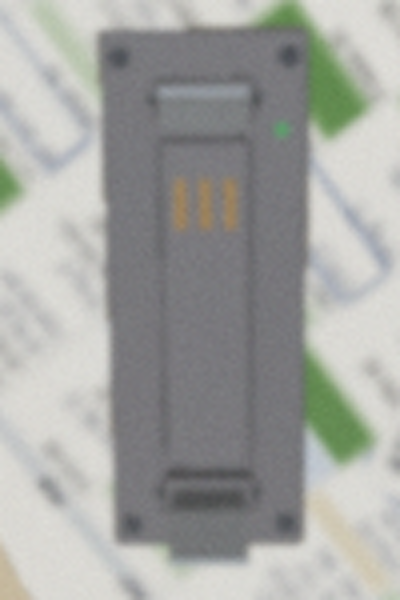

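Run:
```python
from h import *
I=winfo("w1")
for q in([(101,31),(305,33),(304,543),(118,543)],[(119,56),(289,56),(286,522),(132,524)]):
    p=cast(I,np.array(q)/4+[270,85]-.4,5)[:,:2]
    u=(p[0]+p[1]-p[2]-p[3])/2;w=(p[1]+p[2]-p[0]-p[3])/2
    print(p.mean(0),np.hypot(*u),np.hypot(*w),np.degrees(np.arctan2(u[1],u[0])),np.degrees(np.arctan2(w[1],w[0])))
# clip tops: flare top edges at z=58, 60 mm from middle
p=cast(I,np.array([(205,88),(208,560)])/4+[270,85]-.4,58)[:,:2];print(p,p.mean(0),np.hypot(*(p[0]-p[1])))
```

```text
[530.79849344 182.26436316] 153.19477013475677 57.92959817599997 63.9284803114855 -27.150497209998058
[530.70151759 182.47529054] 140.0451361267777 48.12523987174666 63.63993631763244 -26.48985851423421
[[558.69542206 237.6170211 ]
 [503.68980736 127.81197132]] [531.19261471 182.71449621] 122.81191557104745
```

Call:
apply_moves(commands=[{"dx":0.072,"dy":0.24,"dz":0,"ax":0,"ay":0,"az":0,"fingers":1},{"dx":0.072,"dy":0.24,"dz":0,"ax":0,"ay":0,"az":0,"fingers":1},{"dx":0.072,"dy":0.24,"dz":0,"ax":0,"ay":0,"az":0,"fingers":1},{"dx":0.072,"dy":0.24,"dz":0,"ax":0,"ay":0,"az":0,"fingers":1},{"dx":0.072,"dy":0.24,"dz":0,"ax":0,"ay":0,"az":0,"fingers":1},{"dx":0.072,"dy":0.24,"dz":0,"ax":0,"ay":0,"az":0,"fingers":1},{"dx":0.072,"dy":0.24,"dz":0,"ax":0,"ay":0,"az":0,"fingers":1},{"dx":0,"dy":0,"dz":0.1,"ax":0,"ay":0,"az":-0.17,"fingers":1},{"dx":0,"dy":0,"dz":0.1,"ax":0,"ay":0,"az":-0.17,"fingers":1},{"dx":0,"dy":0,"dz":0.1,"ax":0,"ay":0,"az":-0.17,"fingers":1},{"dx":0,"dy":0,"dz":0,"ax":0,"ay":0,"az":-0.17,"fingers":1},{"dx":0,"dy":0,"dz":0,"ax":0,"ay":0,"az":0,"fingers":1},{"dx":0,"dy":0,"dz":0,"ax":0,"ay":0,"az":0,"fingers":1}])

```text
time_s: 4.45
ee_pos: [467.6, -165.4, 239.4]
tool_rot: [180.0, 0.2, 6.0]
wrist_force: [-0.8, -1.1, 0.1]
opening: 1.0
```

```bash
python3 -c "
from h import *
wshot('w2')"
```

```text
4.45 [ 467.6394192  -165.36627901  239.36013881] [1.79982417e+02 1.53981808e-01 6.00445689e+00] [-0.75902831 -1.09205052  0.08861671] 1.0000188026624774
```

View pics/w2.png

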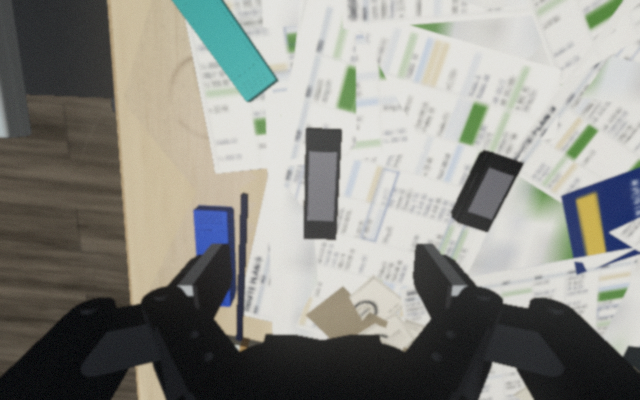

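The long pack stands between the fingers at (305–341, 128–239), with the short pack clear at (488,190).

Run:
```python
from h import *
im=cv2.imread("pics/w2.png");I=winfo("w2")
v=im.max(2)
c=biggest(win(v<135,290,356,115,250));print("full",rect(cast(I,c,24)))
f=np.zeros(v.shape,np.uint8);cv2.fillPoly(f,[c],1);f=cv2.erode(f,np.ones((3,3)))
m=((f>0)&(v>75)).astype(np.uint8);m=cv2.morphologyEx(m,cv2.MORPH_OPEN,np.ones((3,3)))
print("field",rect(cast(I,biggest(m),24)))
```

```text
full (array([ 466.91137695, -169.05250549]), [np.float32(32.75803), np.float32(109.187996)], np.float32(93.880646))
field (array([ 466.73849487, -169.74176025]), [np.float32(30.625257), np.float32(70.41669)], np.float32(93.571))
```

Call:
apply_moves(commands=[{"dx":-0.006,"dy":0.02,"dz":0.0,"ax":0,"ay":0,"az":0.05,"fingers":1},{"dx":0,"dy":0,"dz":0.2,"ax":0,"ay":0,"az":0,"fingers":1},{"dx":0,"dy":0,"dz":0.2,"ax":0,"ay":0,"az":0,"fingers":1},{"dx":0,"dy":0,"dz":0.2,"ax":0,"ay":0,"az":0,"fingers":1},{"dx":0,"dy":0,"dz":0.1,"ax":0,"ay":0,"az":0,"fingers":1},{"dx":0,"dy":0,"dz":0,"ax":0,"ay":0,"az":0,"fingers":1}])

```text
time_s: 5.25
ee_pos: [468.4, -170.8, 97.5]
tool_rot: [179.9, -0.1, 2.8]
wrist_force: [0.4, 0.1, 0.5]
opening: 0.999
```

Call:
apply_moves(commands=[{"dx":-0.007,"dy":-0.008,"dz":0.06,"ax":0,"ay":0,"az":-0.02,"fingers":1},{"dx":0,"dy":0,"dz":0.04,"ax":0,"ay":0,"az":0,"fingers":1},{"dx":0,"dy":0,"dz":0,"ax":0,"ay":0,"az":0,"fingers":1}])

```text
time_s: 5.62
ee_pos: [468.1, -169.5, 78.2]
tool_rot: [179.9, -0.3, 3.7]
wrist_force: [-0.5, -0.3, -0.7]
opening: 0.999
```

Call:
apply_moves(commands=[{"dx":-0.005,"dy":0,"dz":0.008,"ax":0,"ay":0,"az":0,"fingers":0.5},{"dx":0,"dy":0,"dz":0,"ax":0,"ay":0,"az":0,"fingers":0},{"dx":0,"dy":0,"dz":0,"ax":0,"ay":0,"az":0,"fingers":0},{"dx":0,"dy":0,"dz":0,"ax":0,"ay":0,"az":0,"fingers":0},{"dx":0,"dy":0,"dz":0,"ax":0,"ay":0,"az":0,"fingers":0},{"dx":0,"dy":0,"dz":0,"ax":0,"ay":0,"az":0,"fingers":0}])

```text
time_s: 6.38
ee_pos: [467.7, -169.7, 77.7]
tool_rot: [179.9, -0.4, 3.7]
wrist_force: [-0.5, -0.4, -0.7]
opening: 0.383
```

Call:
apply_moves(commands=[{"dx":0,"dy":0,"dz":-0.1,"ax":0,"ay":0,"az":0,"fingers":0},{"dx":0,"dy":0,"dz":-0.22,"ax":0,"ay":0,"az":0,"fingers":0},{"dx":0,"dy":0,"dz":-0.22,"ax":0,"ay":0,"az":0,"fingers":0},{"dx":0,"dy":0,"dz":-0.1,"ax":0,"ay":0,"az":0,"fingers":0},{"dx":0,"dy":0,"dz":0,"ax":0,"ay":0,"az":0,"fingers":0}])

```text
time_s: 7.0
ee_pos: [465.9, -169.4, 208.4]
tool_rot: [179.9, -0.3, 3.6]
wrist_force: [-0.5, 0.8, -0.8]
opening: 0.383
```

```bash
python3 -c "
from h import *
wshot('w3')"
```

```text
7.0 [ 465.91791979 -169.36185699  208.35737926] [179.90503881  -0.2845956    3.64323279] [-0.48386405  0.79047364 -0.79011592] 0.3826505369438173
```

View pics/w3.png

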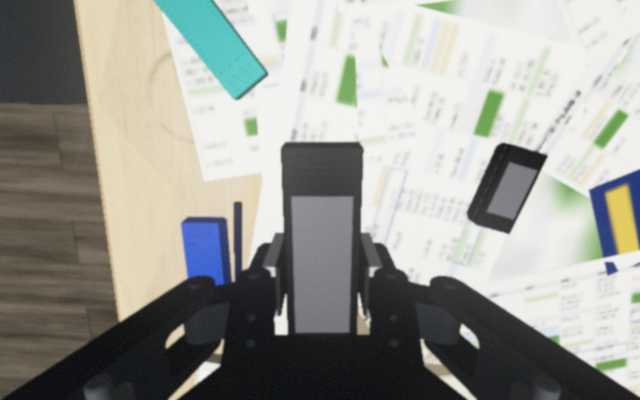

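Run:
```python
from h import *
im=cv2.imread("pics/w3.png")
I=r.camera_info("wrist");K=I["mtx"];T=I["tool_from_camera"]
v=im.max(2).astype(int);print(v[134:204:1,322]); print(v[170,270:375])
def ct(px,z):
    d=T[:3,:3]@[(px[0]-K[0,2])/K[0,0],(px[1]-K[1,2])/K[1,1],1];c=T[:3,3];return c+d*(z-c[2])/d[2]
for q in[(284,150),(361,150),(293,195),(352,195),(296,334),(350,334)]:print(q,ct(q,53.7))
cv2.imwrite("pics/w3c.png",cv2.resize(im[130:340,260:390],None,fx=2.8,fy=2.8,interpolation=cv2.INTER_CUBIC))
```

```text
[227 226 226 228 230 234 230 196 133  85  65  63  63  67  73  76  77  77
  78  73  74  77  74  76  75  77  76  71  71  73  70  71  73  73  70  71
  69  68  74  70  69  68  73  68  69  65  72  67  66  65  67  65  68  62
  65  64  63  67  64  66  65  80 104 133 143 146 145 147 146 148]
[243 244 243 242 243 242 243 243 242 242 233 192 122  86  79  81  78  81
  78  80  78  80  79  77  76  77  78  75  74  78  74  76  79  76  74  72
  71  73  69  72  71  69  72  72  69  68  69  71  68  67  71  70  69  72
  67  68  69  63  69  64  73  67  68  66  65  64  68  64  72  70  70  70
  70  70  71  68  71  68  70  71  72  70  71  74  72  73  70  72  71  72
  73  81 134 204 234 240 243 242 242 242 242 242 242 242 242]
(284, 150) [-15.11654955 -53.13902103  53.7       ]
(361, 150) [ 15.79715311 -53.13530819  53.7       ]
(293, 195) [-11.9916939  -34.33356245  53.7       ]
(352, 195) [ 12.68393493 -34.33503205  53.7       ]
(296, 334) [-12.35874212  35.13202993  53.7       ]
(350, 334) [13.56766922 35.11327957 53.7       ]
```

View pics/w3c.png

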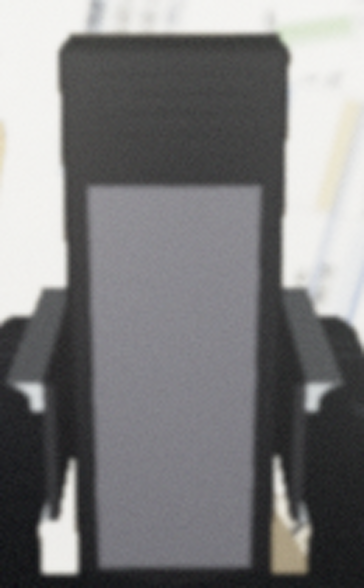

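Call:
apply_moves(commands=[{"dx":0.06,"dy":-0.24,"dz":0,"ax":0,"ay":0,"az":0,"fingers":0},{"dx":0.06,"dy":-0.24,"dz":0,"ax":0,"ay":0,"az":0,"fingers":0},{"dx":0.06,"dy":-0.24,"dz":0,"ax":0,"ay":0,"az":0,"fingers":0},{"dx":0.06,"dy":-0.24,"dz":0,"ax":0,"ay":0,"az":0,"fingers":0},{"dx":0.06,"dy":-0.24,"dz":0,"ax":0,"ay":0,"az":0,"fingers":0},{"dx":0.06,"dy":-0.24,"dz":0,"ax":0,"ay":0,"az":0,"fingers":0},{"dx":0.06,"dy":-0.24,"dz":0,"ax":0,"ay":0,"az":0,"fingers":0},{"dx":0,"dy":0,"dz":0,"ax":0,"ay":0,"az":0.16,"fingers":0},{"dx":0,"dy":0,"dz":0,"ax":0,"ay":0,"az":0.16,"fingers":0},{"dx":0,"dy":0,"dz":0,"ax":0,"ay":0,"az":0.16,"fingers":0},{"dx":0,"dy":0,"dz":0,"ax":0,"ay":0,"az":0.16,"fingers":0},{"dx":0,"dy":0,"dz":0,"ax":0,"ay":0,"az":0,"fingers":0},{"dx":0,"dy":0,"dz":0,"ax":0,"ay":0,"az":0,"fingers":0}])

```text
time_s: 8.68
ee_pos: [522.2, 180.7, 183.9]
tool_rot: [178.7, 0.9, -25.9]
wrist_force: [0.6, 0.3, -0.8]
opening: 0.384
```

```bash
cat >> h.py <<'E'
def need(pos,rot):
    s=r.read_state();R=Ro.from_euler("xyz",s["tool_rot"],degrees=True);G=Ro.from_euler("xyz",rot,degrees=True)
    print(s["time_s"],s["ee_pos"],s["tool_rot"],s["wrist_force"],s["opening"])
    print("shift",(R.inv().apply(np.array(pos)-s["ee_pos"])/200).round(4),"turn",np.degrees((R.inv()*G).as_rotvec()/45).round(4))
E
python3 -c "
from h import *
need([530.5,183,150],[180,0,-26.4])"
```

```text
8.675 [522.17244512 180.70882657 183.85049824] [178.72102301   0.86171706 -25.91128488] [ 0.64161132  0.32209319 -0.7894851 ] 0.38383942156594586
shift [ 0.035  -0.0323  0.1681] turn [0.0285 0.019  0.0111]
```

Call:
apply_moves(commands=[{"dx":0.035,"dy":-0.032,"dz":0,"ax":0.029,"ay":0.019,"az":0.011,"fingers":0},{"dx":0,"dy":0,"dz":0.1,"ax":0,"ay":0,"az":0,"fingers":0},{"dx":0,"dy":0,"dz":0.06,"ax":0,"ay":0,"az":0,"fingers":0},{"dx":0,"dy":0,"dz":0,"ax":0,"ay":0,"az":0,"fingers":0}])

```text
time_s: 9.18
ee_pos: [533.1, 183.6, 150.5]
tool_rot: [-179.8, -0.2, -26.2]
wrist_force: [0.6, -0.3, -0.2]
opening: 0.383
```

```bash
python3 -c "
from h import *
need([530.5,183,138],[180,0,-26.4])
wshot('w4')
cv2.imwrite('pics/s4.png',cv2.resize(r.snapshot('scene')[130:230,220:340,::-1],None,fx=5,fy=5,interpolation=cv2.INTER_CUBIC))"
```

```text
9.175 [533.07388627 183.64650922 150.51763592] [-1.79750371e+02 -1.51814168e-01 -2.62225889e+01] [ 0.55905765 -0.28151022 -0.20048764] 0.3831008243771287
shift [-0.0103  0.0089  0.0625] turn [-0.0056 -0.0034  0.0039]
9.175 [533.07388627 183.64650922 150.51763592] [-1.79750371e+02 -1.51814168e-01 -2.62225889e+01] [ 0.55905765 -0.28151022 -0.20048764] 0.3831008243771287
```

View pics/w4.png

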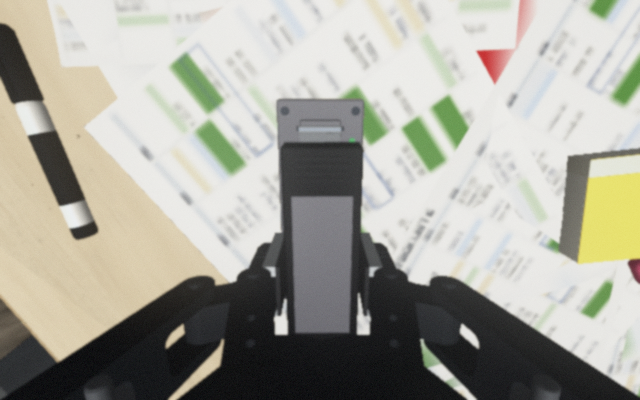

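View pics/s4.png

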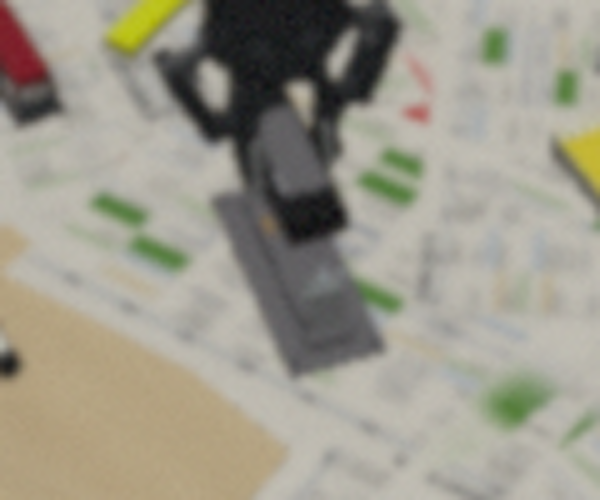

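The wrist view shows the cradle's far foot edge at (277–363, 100), its clip top at (299–341, ~130), and the pack's far edge at (284–361, 147). I'll recheck the alignment in the tool frame.

Run:
```python
from h import *
I=r.camera_info("wrist");K=I["mtx"];T=I["tool_from_camera"]
im=cv2.imread("pics/w4.png");cv2.imwrite("pics/w4c.png",cv2.resize(im[90:210,265:375],None,fx=5,fy=5,interpolation=cv2.INTER_CUBIC))
W=winfo("w4")
for q in[(277,100),(363,100),(285,111),(356,111)]:print(q,cast(W,q,5)[0])
s=np.load("pics/w4.npy");R=Ro.from_euler("xyz",s[3:],degrees=True)
# expected pixels for foot corner
def proj(X):
    c=W["R"]@X+W["t"];p=W["mtx"]@c;return p[:2]/p[2]
a=np.radians(63.6);u=np.array([np.cos(a),np.sin(a)]);w=np.array([np.sin(a),-np.cos(a)]);C=np.array([530.8,182.5])
for y,x,z in[(78,-30,5),(78,30,5),(60,-11,58),(60,11,58),(51,-11,43.5),(51,11,43.5)]:print((y,x,z),proj(np.r_[C+u*y+w*x,z]))
```

```text
(277, 100) [539.16296471 263.90760652   5.        ]
(363, 100) [590.93927347 238.38942789   5.        ]
(285, 111) [540.61910243 255.24406192   5.        ]
(356, 111) [583.76288712 233.97757187   5.        ]
(78, -30, 5) [274.99277652  97.86585956]
(78, 30, 5) [364.53566152  98.13420001]
(60, -11, 58) [298.07343338 131.09633241]
(60, 11, 58) [340.39724962 131.2125318 ]
(51, -11, 43.5) [300.20507582 145.2311932 ]
(51, 11, 43.5) [338.58906688 145.33246603]
```

View pics/w4c.png

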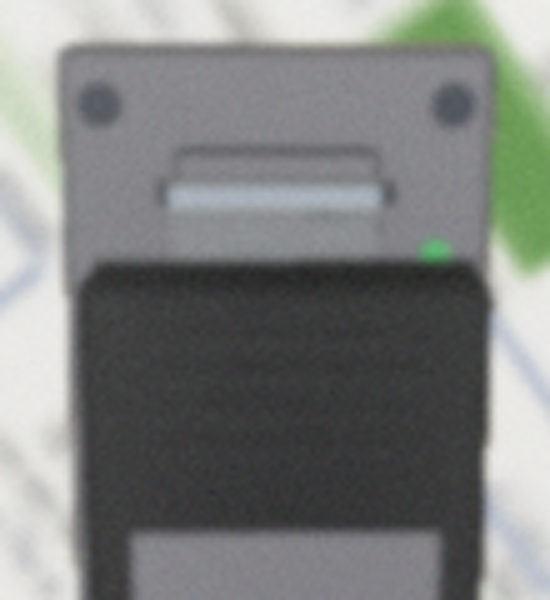

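Call:
apply_moves(commands=[{"dx":-0.01,"dy":0.009,"dz":0.04,"ax":-0.006,"ay":-0.003,"az":0.004,"fingers":0},{"dx":0,"dy":0,"dz":0.06,"ax":0,"ay":0,"az":0,"fingers":0},{"dx":0,"dy":0,"dz":0.02,"ax":0,"ay":0,"az":0,"fingers":0},{"dx":0,"dy":0,"dz":0,"ax":0,"ay":0,"az":0,"fingers":0}])

```text
time_s: 9.78
ee_pos: [531.1, 183.3, 126.6]
tool_rot: [-179.9, -0.1, -26.4]
wrist_force: [0.1, 0.3, -1.2]
opening: 0.381
```

```bash
python3 -c "
from h import *
need([530.5,183,118],[180,0,-26.4])"
```

```text
9.775 [531.09600074 183.34464663 126.55672481] [-1.79905462e+02 -8.27844345e-02 -2.64051745e+01] [ 0.0819404   0.26573251 -1.17985847] 0.38141826085932207
shift [-0.002   0.0029  0.0428] turn [-0.0021 -0.0018 -0.0001]
```

Aligned within 1 mm, so I'll press in small steps.

Call:
apply_moves(commands=[{"dx":-0.002,"dy":0.003,"dz":0.03,"ax":-0.002,"ay":-0.002,"az":0,"fingers":0},{"dx":0,"dy":0,"dz":0.03,"ax":0,"ay":0,"az":0,"fingers":0},{"dx":0,"dy":0,"dz":0.02,"ax":0,"ay":0,"az":0,"fingers":0}])

```text
time_s: 10.15
ee_pos: [531.6, 183.3, 111.1]
tool_rot: [-179.9, -0.1, -26.4]
wrist_force: [0.1, -1.0, 2.1]
opening: 0.384
```

Call:
apply_moves(commands=[{"dx":-0.003,"dy":0,"dz":0.03,"ax":0,"ay":0,"az":0,"fingers":0},{"dx":0,"dy":0,"dz":0.03,"ax":0,"ay":0,"az":0,"fingers":0},{"dx":0,"dy":0,"dz":0.02,"ax":0,"ay":0,"az":0,"fingers":0}])

```text
time_s: 10.52
ee_pos: [530.9, 183.4, 93.7]
tool_rot: [-179.9, -0.1, -26.4]
wrist_force: [0.1, 2.4, 11.4]
opening: 0.384
```

Call:
apply_moves(commands=[{"dx":0,"dy":0,"dz":0.015,"ax":0,"ay":0,"az":0,"fingers":0},{"dx":0,"dy":0,"dz":0.015,"ax":0,"ay":0,"az":0,"fingers":0}])

```text
time_s: 10.78
ee_pos: [531.3, 183.3, 93.6]
tool_rot: [-179.8, 0.1, -26.5]
wrist_force: [-21.8, -6.4, 49.6]
opening: 0.384
```

```bash
python3 -c "
from h import *
wshot('w5')
cv2.imwrite('pics/w5c.png',cv2.resize(cv2.imread('pics/w5.png')[80:200,250:390],None,fx=5,fy=5,interpolation=cv2.INTER_CUBIC))"
```

```text
10.775 [531.27566736 183.2525452   93.56857806] [-1.79801427e+02  1.48724518e-01 -2.64518451e+01] [-21.79874351  -6.40883124  49.55330427] 0.3839645297335694
```

View pics/w5c.png

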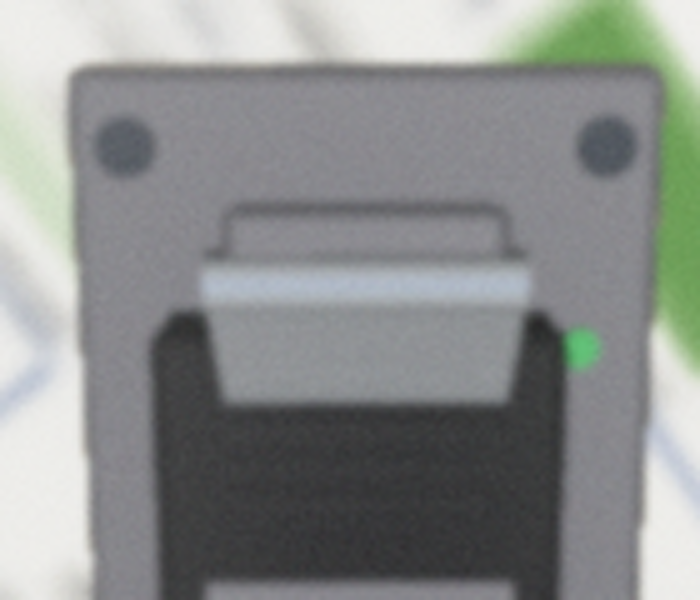

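The far clip's lip lies over the pack's end, with its nose at crop row 403 and the pack end under it. The press has bottomed out at 50 N. Now I'll ease off and let go.

Call:
apply_moves(commands=[{"dx":0,"dy":0,"dz":-0.002,"ax":0,"ay":0,"az":0,"fingers":0.4},{"dx":0,"dy":0,"dz":0,"ax":0,"ay":0,"az":0,"fingers":0.6},{"dx":0,"dy":0,"dz":0,"ax":0,"ay":0,"az":0,"fingers":0.9},{"dx":0,"dy":0,"dz":0,"ax":0,"ay":0,"az":0,"fingers":0.9},{"dx":0,"dy":0,"dz":0,"ax":0,"ay":0,"az":0,"fingers":0.9}])

```text
time_s: 11.45
ee_pos: [531.0, 183.5, 93.5]
tool_rot: [-179.8, 0.2, -26.4]
wrist_force: [0.1, 0.3, 0.1]
opening: 0.901
```

Call:
apply_moves(commands=[{"dx":0,"dy":0,"dz":-0.1,"ax":0,"ay":0,"az":0,"fingers":0.9},{"dx":0,"dy":0,"dz":-0.25,"ax":0,"ay":0,"az":0,"fingers":0.9},{"dx":0,"dy":0,"dz":-0.25,"ax":0,"ay":0,"az":0,"fingers":0.9},{"dx":0,"dy":0,"dz":-0.25,"ax":0,"ay":0,"az":0,"fingers":0.9},{"dx":0,"dy":0,"dz":-0.1,"ax":0,"ay":0,"az":0,"fingers":0.9},{"dx":0,"dy":0,"dz":0,"ax":0,"ay":0,"az":0,"fingers":0.9}])

```text
time_s: 12.2
ee_pos: [531.4, 181.3, 296.1]
tool_rot: [-179.6, 0.0, -26.6]
wrist_force: [0.4, -1.3, 0.1]
opening: 0.9
```

```bash
python3 -c "
from h import *
wshot('w6')
im=cv2.imread('pics/w6.png');I=winfo('w6')
cv2.imwrite('pics/w6c.png',cv2.resize(im[80:240,260:380],None,fx=3.7,fy=3.7,interpolation=cv2.INTER_CUBIC))
cv2.imwrite('pics/s6.png',cv2.resize(r.snapshot('scene')[130:290,240:430,::-1],None,fx=3.7,fy=3.7,interpolation=cv2.INTER_CUBIC))"
```

```text
12.2 [531.36472403 181.28433307 296.05081915] [-1.79629100e+02  3.56184598e-02 -2.65694468e+01] [ 0.36756835 -1.31697567  0.05541015] 0.8996676631239297
```

View pics/w6c.png

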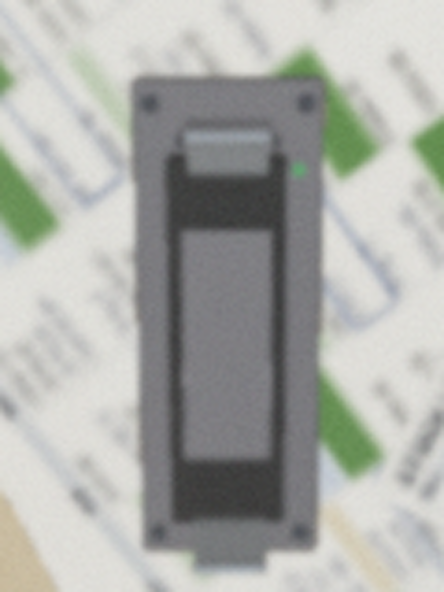

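View pics/s6.png

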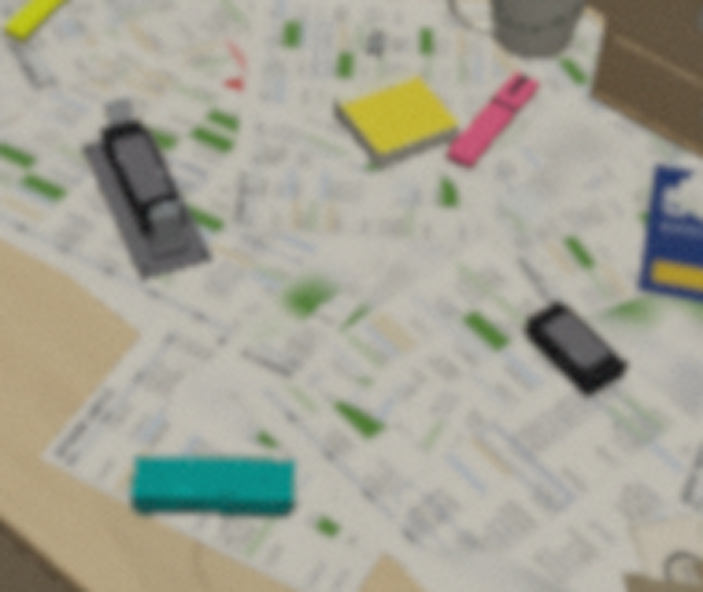

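The pack lies between the clips and in line with the cradle, and the short pack hasn't moved. One numeric check before handing in:

Run:
```python
from h import *
I=winfo("w6");o=np.array([260,80])
f=cast(I,np.array([(180,230),(273,230),(273,461),(182,461)])/3.7+o-.4,40)[:,:2]
c=f.mean(0);u=(f[0]+f[1]-f[2]-f[3])/2
q=cast(I,np.array([(150,104),(306,104),(301,533),(157,532)])/3.7+o-.4,5)[:,:2]
C=q.mean(0);U=(q[0]+q[1]-q[2]-q[3])/2;Un=U/np.hypot(*U)
print("cradle",C,"pack",c,"along",(c-C)@Un,"across",(c-C)@[Un[1],-Un[0]],"ang",[np.degrees(np.arctan2(a[1],a[0])) for a in(u,U)],"field len",np.hypot(*u))
p=cast(I,np.array([(227,130),(230,570)])/3.7+o-.4,58)[:,:2];print("clip tops",np.hypot(*(p[0]-p[1])))
```

```text
cradle [530.43285781 182.19926539] pack [530.54761761 183.15892409] along 0.910157746721376 across -0.3251576789863173 ang [np.float64(63.6110805982477), np.float64(63.52124411721134)] field len 68.85274459311259
clip tops 124.43499827036585
```

```bash
python3 -c "
from bench import r
print(r.finish_job())"
```

```text
the job is handed in; nothing more can be done
None
```

The longer pack is seated in the charging cradle with both clips over its ends. I handed the job in at about 12.3 s of the 38 s allowed; no verdict was reported.

I gripped it across its width, carried it over the cradle and pressed it straight down. It bottomed out at about 50 N wrist force, with the gripper exactly at its calculated seated height. I then opened the fingers and lifted the arm clear.

**Last checks:**
- **Position:** the pack's centre is about 0.9 mm off along the cradle and 0.3 mm across it, and its direction is within 0.1°.
- **Clips:** the clip tops are 124.4 mm apart, against 122.8 mm before pressing. That 1.6 mm is within pixel error; clips held open would add about 12 mm.
- **Height and tilt:** I did not measure these directly after letting go. The gripper's height at the end of the press and the camera views both show the pack lying flat.
- **Surroundings:** the shorter pack looks unmoved in the scene view, and the gripper was clear with about zero force.

None of the checks failed or disagreed beyond a millimetre or two of pixel and calibration error.

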